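Lock out the rotary work table and turn it over by hand

TASK

Before servicing the rotary work table, check by hand that it runs free. First turn the lever on the isolator box a quarter turn anticlockwise, to its off stop, then swing the steel lockout hasp all the way out sideways from the box, and only then turn the table's round plate clockwise (seen from above) by its upright crank knob: go past the index pointer once, on through a full turn, and stop when the knob stands at the pointer for the second time. Leave the lever off, the hasp out and the other things on the desk where they are.

Things in the scene. Friction and masses are not known exactly. Their poses are not given: they have to be found in the camera images.
- flood_lamp: fixed desk lamp at the back. Its flat head hangs over the back left of the desk, at world x 0.63 to 0.71, y 0.27 to 0.38, z 0.28 to 0.33; keep gripper and wrist clear of it on the way. Origin: on its clamp.
- rotary_table: fixed grey round table base, 172 mm across, carrying a round aluminium plate 190 mm across with a phone clamped flat on it (71 mm wide, its top 8 mm above the plate, its two clips and their screws 16 mm above the plate). Origin: centre of the underside, on the plate's axis, which is vertical; z up. The plate's top is at z = 0.060. Its -x axis points from the plate's axis to the index pointer.
- plate (a joint): angle of the plate, rad, endless, growing clockwise seen from above; 0 when the crank knob stands at the index pointer, so it starts below 0, reads 0 at the first passing and 2 pi = 6.283 at the second. Friction about 0.1 N m; it stays where it is left.
- knob_top (a point): centre of the top of the upright black crank knob on the plate, 70 mm from the plate's axis. The knob is round, 21 mm across its widest, its sleeve 45 mm tall and free to spin about its own vertical axis, so that a gripper may hold it and keep its own heading while it goes round. Top 61 mm above the plate's underside, z = 0.111; the sleeve begins 6 mm above the plate's top.
- index_tip (a point): tip of the fixed steel index pointer just outside the plate's rim, 100 mm from the axis, z = 0.064 (highest point), at the table's front.
- isolator_box: fixed grey isolator box, 150 mm (x) by 140 mm (y), top at z = 0.060. Origin: centre of the underside, z up. On its top: the black isolator lever, which turns about a vertical axis at (0, 0.030) in the box's frame, and the flat steel hasp, which swings about a vertical pin at (0.055, -0.052).
- isolator (a joint): angle of the isolator lever, rad: near 0 = on (lever points along the box's +x), 1.571 = off, at its stop (lever points along the box's +y, to the double mark). Grows anticlockwise seen from above. Friction about 0.12 N m; it stays where it is left.
- lever_grip (a point): point on the centre line of the lever's upper face, 55 mm from its axis. The lever is a bar 18 mm wide with upright sides, 75 mm long from its axis to its rounded end; its upper face is at z = 0.100 and its sides reach down to z = 0.070.
- hasp (a joint): angle of the hasp, rad: near 0 = stowed on the box's top, lying along the box's -x from its pin; 1.571 = swung out, at its stop, pointing along the box's -y and standing out beyond the box's side. Grows anticlockwise seen from above. Friction about 0.08 N m; it stays where it is left.
- hasp_stud_top (a point): centre of the top of the round upright steel stud on the hasp by which it is moved, 66 mm from the hasp's pin; stud 15 mm across, 30 mm tall, top at z = 0.096, standing on the 4 mm hasp plate (22 mm wide, 110 mm long from its pin, with a padlock hole near the end).
- driver_red: loose red screwdriver, 144 mm long, on the desk between the task's things; leave alone. Origin: its centre, underside.
- spudger_black: loose flat black pry tool, 128 mm long, beside it; leave alone. Origin: its centre, underside.
- mug: loose white mug, 97 mm tall, at the left; leave alone. Origin: centre of the underside.
- tape_black: loose roll of black tape, 58 mm across, 19 mm high, at the right; leave alone. Origin: centre of the underside.
- phone_battery_1: loose flat phone battery, 107 mm long, at the right; leave alone. Origin: its centre, underside.

How it is judged (in metres and radians):
On the way, in this order (a step that is already met when the one before it is completed fails the run):
1. the isolator lever is turned to its off stop (within 0.17 rad) (value of joint isolator above 1.4 rad), for 0.2 s.
2. the hasp is swung out (within 0.2 rad of its stop) with the isolator off (value of joint hasp above 1.37 rad and value of joint isolator above 1.4 rad), for 0.2 s.
3. the plate has gone clockwise past the pointer and half a turn on (all of step 2 and value of joint plate above 3.14 rad).
At the end, for the whole second after the job is handed in: the plate's knob stands within 0.15 rad (10 mm) of the index pointer after passing it once and completing a full turn clockwise beyond it (plate angle 6.283), the plate is at rest, the isolator lever is off (within 0.17 rad of its stop) and the hasp is out (within 0.2 rad of its stop) (all of step 2 and value of joint plate between 6.133 and 6.433 rad and velocity of joint plate between -0.05 and 0.05 rad/s); the robot touches nothing.
It fails at once if the plate is turned (knob moved more than 20 mm) before the isolator is off and the hasp is out (distance of knob_top from where it was at the start of the episode above 0.02 m and (value of joint isolator below 1.3 rad or value of joint hasp below 1.25 rad)).
It fails at once if a loose bystander is moved by more than 30 mm (distance of any of driver_red, spudger_black, mug, tape_black, phone_battery_1 from where it was at the start of the episode above 0.03 m).
It also fails if it takes over 72 s, if anything falls off the work surface, if the arm or the gripper's body presses on something with over 40 N, if the wrist force passes 120 N, or if a joint passes its speed limit or range.

ROBOT

A 6-joint arm with a two-finger parallel gripper is mounted at the origin on a cart in front of the work surface, level with it; the furniture and walls round the work are solid. World frame = base frame: x ahead of the robot, y to its left, z up, the work surface at z = 0. Lengths are in m, angles in degrees, forces in N, time in s.
With the tool pointing down it reaches from about 0.375 to 0.75 m from the base axis. Payload 9 kg.
Tool frame: the origin (TCP) lies where the fingers leave the gripper's body, on its centre line; the fingertips stand 73 mm ahead of it and the grasp point (between the pads) lies 54 mm ahead of it (robot.tip_reach is the distance from the TCP to the fingertips, in m); z points along the fingers, y is the line along which they close (so a half turn about z gives the same grasp; the last joint's range is limited). The gripper opens to 85 mm and grips with 20 to 120 N. Pads are 22 mm wide; open, the fingers measure 114 mm over their backs; the gripper's body (76 mm by 85 mm) begins 54 mm behind the grasp point. The pads swing forward as they close: fully open they stand 13 mm farther back than shut.
Start: joints at [-85.296, 5.964, 5.575, 89.605, 0, 77.527], TCP at [0.177, -0.573, 0.304] pointing down, gripper open.
Joint ranges: [-171.21, 171.21], [-48.23, 106.86], [-62.78, 66.21], [-105.2, 120.99], [-86.42, 89.51], [-180, 180]. Speed limits (degrees/s): [127.2, 127.2, 147.25, 180, 180, 180].

INTERFACE

Orientations are given as [roll, pitch, yaw] about the fixed x, y, z axes, in that order (R = Rz(yaw) Ry(pitch) Rx(roll)).
In Python, from plant import robot gives the robot as it stands. Calls block until the motion is done:
- robot.move_pose(position, orientation): joint-space move of the TCP to a pose.
- robot.line_to(position, vel=0.15, rotation=None, guard=None): straight line of the TCP; rotation=None keeps the orientation; vel is the mean speed in m/s. With guard (N) it stops when the force on the tool has changed by that much, and returns True; else False.
- robot.goto_joints(angles): joint-space move.
- robot.set_gripper(opening): finger opening in m; the grip force is fixed at half the most; returns when the fingers have stopped.
- robot.pause(seconds).
- robot.ik(position, orientation): joint angles nearest the present ones, or None.
- robot.observe(): the state.
- robot.grab_frame(name): name is "side" or "top" or "wrist"; returns the picture (420x560x3 uint8, blue, green, red); there is no depth.
- robot.get_calibration(name): a dict with "vertical_fov" (degrees; the focal length in pixels is half the picture's height over the tangent of half this angle, whatever the lens; pixels are square), "cx", "cy" (the principal point, pixels), "rvec" (rotation vector, rad) and "tvec" (3), from world to camera coordinates, as OpenCV has them. Camera axes: x right, y down, z forward; pixel columns grow to the right and rows downward; lengths in m; the calibration is good to about 2 mm. The wrist camera is an equidistant fisheye: a pixel r from the principal point sees the ray r / f radians off the axis. A picture is of the moment at which its call begins: read the wrist's pose just before it. get_calibration takes no time and is no camera call; for the wrist camera it gives the pose at the moment of the call.
A pose or a line that the arm cannot do raises robot.IKError and nothing moves.
- robot.job_done(): hands the job in; it is judged then, once.
The state is a dict: "time": time; "q": joint angles; "qvel": joint speeds; "joint_torque": joint torques, N m; "tool_pos": TCP position; "tcp_rot": TCP orientation; "ft_force": force on the tool from outside, world axes, zero at the start; "torque": the same for the moment, N m; "gripper_width": finger opening in m; "gripper_force": force on a finger pad.
Only numpy, scipy, OpenCV 4.12 (cv2) and the standard library are available. Lean on these libraries where they do the work, as an engineer would, in place of code of your own. Each camera call takes 0.05 s, during which the arm holds its last target. There are 200 camera calls.

## Working session

There is one attempt and no reset: what is moved stays moved. The work goes in short steps, each a Python script; the robot and the scene stay as the last script left them, time stands still between calls to the robot, and variables do not carry over. Pictures are saved under pics/ and viewed, at most 10 in all, crops included, and the job is handed in when it is done.

```bash
mkdir -p pics; ls; cat > h.py <<'E'
import numpy as np, cv2
from plant import robot
def cal(n):
    c=robot.get_calibration(n); f=210/np.tan(np.radians(c["vertical_fov"]/2))
    R=cv2.Rodrigues(np.array(c["rvec"],float))[0]; return c,f,R,np.array(c["tvec"],float).ravel()
def cast(n,u,v,z,k=None):
    c,f,R,t=k or cal(n); x=np.array([u-c["cx"],v-c["cy"]])
    if n=="wrist":
        r=np.hypot(*x); d=np.r_[x/r*np.sin(r/f),np.cos(r/f)] if r>0 else np.array([0,0,1.])
    else: d=np.r_[x/f,1]
    o=-R.T@t; d=R.T@d; return (o+d*(z-o[2])/d[2])[:2]
def proj(n,p):
    c,f,R,t=cal(n); q=R@np.array(p)+t
    if n=="wrist":
        s=np.hypot(q[0],q[1]); th=np.arctan2(s,q[2]); return q[:2]/s*th*f+[c["cx"],c["cy"]]
    return q[:2]/q[2]*f+[c["cx"],c["cy"]]
E
python3 - <<'E'
from h import *
for n in("top","side"):
    cv2.imwrite(f"pics/{n}0.png",robot.grab_frame(n)); print(robot.get_calibration(n))
print(robot.observe())
E
```

```text
pics
{'vertical_fov': 45.76240234479754, 'cx': 284.6710821631121, 'cy': 207.79222604815044, 'rvec': array([ 2.10842399, -2.16105278,  0.1471611 ]), 'tvec': array([0.03614781, 0.54849234, 1.76695266])}
{'vertical_fov': 44.33977673731415, 'cx': 282.6108784187253, 'cy': 198.93211752830786, 'rvec': array([ 0.14734184, -2.54809677,  1.77382741]), 'tvec': array([0.5271853 , 0.16511686, 2.0893774 ])}
{'time': 0.1, 'q': array([-8.52960046e+01,  5.99464130e+00,  5.53236404e+00,  8.96040305e+01,
       -7.05729774e-04,  7.75268196e+01]), 'qvel': array([-0.02243594, -0.09122545,  0.11295272,  0.00708759, -0.02349965,
       -0.01784122]), 'joint_torque': array([ 6.78090379e-03, -5.58206642e+01,  5.04721498e+01,  1.30104346e-02,
       -3.37303118e-04, -2.44472986e-06]), 'tool_pos': array([ 0.17718667, -0.57302559,  0.30321387]), 'tcp_rot': array([-1.79935105e+02, -1.36322530e-02,  1.71771686e+01]), 'ft_force': array([-0.31800152, -0.4778085 , -0.31568863]), 'torque': array([-0.02490935,  0.00531732,  0.05045914]), 'gripper_force': 0.0, 'gripper_width': 0.08543395758526388}
```

View pics/top0.png

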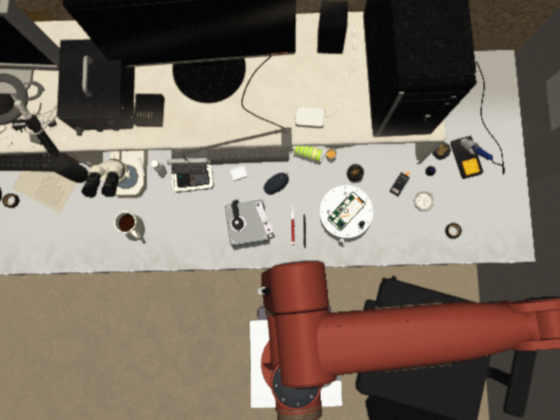

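View pics/side0.png

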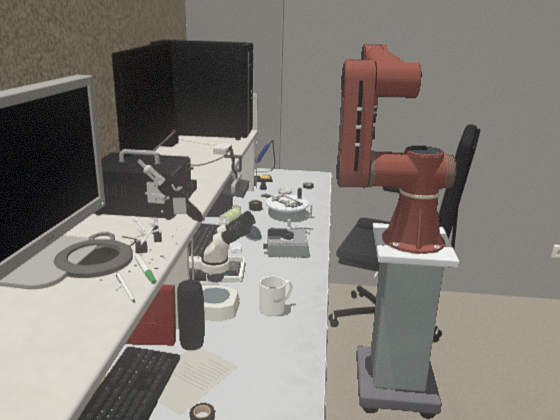

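The top view shows the box at (248,222) with the lever from (238,223) to (237,206). The hasp is on the box's right side, around (266,220). The plate is centred at (347,212), with the knob near (361,226) and the pointer near (341,243). The driver is at (293,225) and the spudger at (304,230).

```bash
python3 - <<'E'
from h import *
for nm,u,v,z in [("box",248,222,.06),("lev",238,223,.1),("levend",237,206,.1),("plate",347,212,.06),("knob",361,226,.11),("ptr",341,243,.064),("drv",293,225,.01)]:
    print(nm,cast("top",u,v,z))
robot.move_pose([.47,.10,.30],[180,0,0]); print(robot.observe()["tool_pos"],robot.observe()["time"])
cv2.imwrite("pics/w1.png",robot.grab_frame("wrist")); k=cal("wrist"); print(k[0],-k[2].T@k[3])
E
```

```text
box [0.49832563 0.15515532]
lev [0.49060604 0.18677398]
levend [0.55106905 0.18975819]
plate [ 0.52540373 -0.20082139]
knob [ 0.46799418 -0.24156985]
ptr [ 0.41438833 -0.17443986]
drv [ 0.48932781 -0.00610466]
[0.47020116 0.09945222 0.29996285] 2.7
{'vertical_fov': 65.70646984690485, 'cx': 272.87661498643314, 'cy': 212.85839722731868, 'rvec': array([-2.04985984,  2.05297951,  0.32467779]), 'tvec': array([0.10004264, 0.40882876, 0.52315839])} [0.55075056 0.0995728  0.37094914]
```

View pics/w1.png

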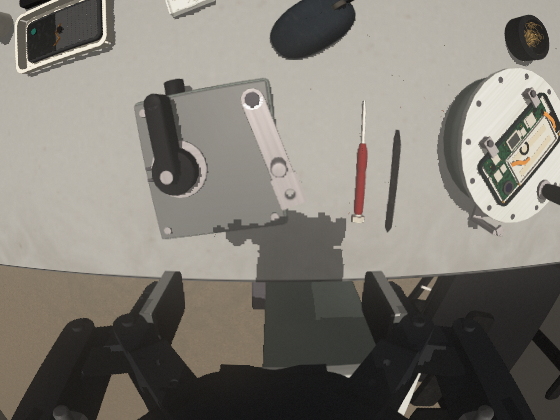

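In the wrist view the lever runs from its hub at (167,177) to its end at (157,97). The hasp pin is at (252,99) and the stud top at (279,166). The box's top corners are at about (136,104), (270,79), (290,213) and (163,238). The driver is at (361,160), and the knob at (548,192).

```bash
python3 - <<'E'
from h import *
k=cal("wrist")
P=lambda u,v,z:cast("wrist",u,v,z,k)
for nm,u,v,z in [("hub",167,177,.1),("levend",157,97,.1),("pin",252,99,.066),("stud",279,166,.096),("haspend",296,203,.066),("c1",136,104,.06),("c2",270,79,.06),("c3",290,213,.06),("c4",163,238,.06),("drvtip",363,100,.01),("drvend",358,222,.01),("ptr",495,228,.064),("knob",548,187,.111)]:
    print(nm,P(u,v,z).round(4))
a,b,c,d=[P(*x,.06) for x in [(136,104),(270,79),(290,213),(163,238)]]
print((a+b+c+d)/4,[np.degrees(np.arctan2(*v[::-1])) for v in (a-d,b-c)],[np.degrees(np.arctan2(*v[::-1])) for v in (a-b,d-c)])
E
```

```text
hub [0.4959 0.1925]
levend [0.5664 0.1979]
pin [0.5618 0.1185]
stud [0.5034 0.0942]
haspend [0.4617 0.0768]
c1 [0.5637 0.2354]
c2 [0.5811 0.102 ]
c3 [0.4494 0.0822]
c4 [0.4214 0.2177]
drvtip [ 0.5656 -0.0013]
drvend [ 0.4216 -0.0032]
ptr [ 0.4313 -0.1684]
knob [ 0.4953 -0.2001]
[0.50387852 0.15933565] [np.float64(7.109532128998642), np.float64(8.52863453370445)] [np.float64(97.41369318858366), np.float64(101.7045230203563)]
```

```bash
cat >> h.py <<'E'
def arc(c,r,a0,a1,z,step,vel,yawoff=0,turn=True):
    n=max(1,int(np.ceil(abs(a1-a0)/step)))
    for a in np.linspace(a0,a1,n+1)[1:]:
        t=np.radians(a); p=[c[0]+r*np.cos(t),c[1]+r*np.sin(t),z]
        robot.line_to(p,vel=vel,rotation=[180,0,a+yawoff] if turn else None)
def st():
    o=robot.observe(); print(round(o["time"],2),o["tool_pos"].round(4),o["tcp_rot"].round(1),o["ft_force"].round(1),round(o["gripper_width"],4))
E
python3 - <<'E'
from h import *
c=[.497,.1915]; r=.055; a0=4.4
for a in (4,50,98): print(robot.ik([c[0]+r*np.cos(np.radians(a)),c[1]+r*np.sin(np.radians(a)),.15],[180,0,a]))
t=np.radians(a0); p=[c[0]+r*np.cos(t),c[1]+r*np.sin(t)]
robot.set_gripper(.045)
robot.move_pose(p+[.22],[180,0,a0]); st()
print(robot.line_to(p+[.150],guard=10)); st()
robot.set_gripper(.026); st()
arc(c,r,a0,96,.150,13,.1); st()
t=np.radians(98)
print(robot.line_to([c[0]+.055*np.cos(t)-.014,c[1]+.055*np.sin(t),.150],vel=.04,guard=12)); st()
robot.set_gripper(.05); robot.line_to([*robot.observe()["tool_pos"][:2],.26]); st()
E
```

```text
[   6.70160261    5.1315962   -11.36086325   73.50754055    0.
 -177.29839739]
[ 10.81426604   4.43486431 -12.09381582  73.47131988   0.
 140.81426604]
[ 12.99805133  -1.41911719 -18.04381671  73.37530048   0.
  94.99805133]
8.29 [0.5519 0.1957 0.22  ] [-180.    -0.     4.4] [-0.3  0.6 -0.6] 0.0452
False
8.91 [0.5521 0.1957 0.1506] [-180.    -0.     4.4] [0.4 0.2 1. ] 0.0449
9.23 [0.5527 0.1966 0.1516] [-179.9   -0.2    4.4] [0.4 5.7 3.4] 0.026Traceback (most recent call last):
  File "<stdin>", line 9, in <module>
  File "h.py", line 21, in arc
    robot.line_to(p,vel=vel,rotation=[180,0,a+yawoff] if turn else None)
    ~~~~~~~~~~~~~^^^^^^^^^^^^^^^^^^^^^^^^^^^^^^^^^^^^^^^^^^^^^^^^^^^^^^^
plant.IKError: the arm cannot follow that straight line within its joint ranges
```

The last joint would have to wrap past its range, so I'll use the flipped grasp (yaw + 180).

```bash
python3 - <<'E'
from h import *
c=[.497,.1915]; r=.055; a0=4.4
t=np.radians(a0); p=[c[0]+r*np.cos(t),c[1]+r*np.sin(t)]
robot.set_gripper(.045)
robot.line_to(p+[.22])
robot.move_pose(p+[.22],[180,0,a0-180]); st(); print(robot.observe()["q"].round(1))
print(robot.line_to(p+[.150],guard=10))
robot.set_gripper(.026); st()
arc(c,r,a0,96,.150,13,.1,-180); st()
t=np.radians(98)
print(robot.line_to([c[0]+.055*np.cos(t)-.014,c[1]+.055*np.sin(t),.150],vel=.04,guard=12)); st()
robot.set_gripper(.05); robot.line_to([*robot.observe()["tool_pos"][:2],.26]); st()
robot.move_pose([.60,.09,.30],[180,0,-180]); st()
cv2.imwrite("pics/w2.png",robot.grab_frame("wrist"))
E
```

```text
12.82 [0.5518 0.1957 0.2199] [-180.    -0.  -175.6] [ 0.1 -0.1  0.4] 0.0451
[ 6.7  3.5 -5.8 80.8 -0.   2.3]
False
13.77 [0.5526 0.1965 0.1516] [ 1.799e+02  1.000e-01 -1.756e+02] [0.5 4.6 3.6] 0.026
16.57 [0.4915 0.2461 0.15  ] [180.   -0.  -84.4] [-0.5 -0.6 -1.2] 0.0258
True
16.89 [0.4835 0.2463 0.1505] [-179.7    0.   -84.2] [5.9 1.4 1. ] 0.0262
18.13 [0.4821 0.246  0.2589] [-180.     0.   -84.1] [ 0.4 -0.2 -0.2] 0.0498
19.38 [0.5996 0.0904 0.2994] [ 1.800e+02 -1.000e-01 -1.799e+02] [-0.4  1.1  0.1] 0.0501
```

View pics/w2.png

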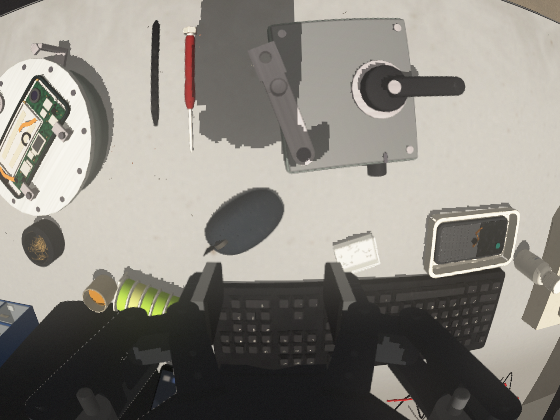

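The lever now runs from (395,87) to (463,86), and the hasp stud is at (279,87) with its pin at (303,155). I'll check the lever angle and the stud position numerically.

```bash
python3 - <<'E'
from h import *
k=cal("wrist")
P=lambda u,v,z:cast("wrist",u,v,z,k)
ang=lambda v:np.degrees(np.arctan2(v[1],v[0]))
h,e=P(395,87,.1),P(463,86,.1); print(h,e,ang(e-h))
a,b,c,d=[P(*x,.06) for x in [(272,27),(403,19),(417,155),(290,170)]]
print((a+b+c+d)/4,ang(b-a),ang(c-d),ang(d-a),ang(c-b))
s=P(279,87,.096);pin=P(303,155,.068); print(s,pin,ang(s-pin),np.hypot(*(s-pin)))
E
```

```text
[0.49645872 0.19442701] [0.48709184 0.26424377] 97.64138656237165
[0.49975531 0.16337364] 98.36932279350326 98.1836913684075 7.2286858792521675 7.852335612872532
[0.50137849 0.09545816] [0.5627606  0.11870222] -159.25942054329127 0.06563573915857851
```

```bash
python3 - <<'E'
from h import *
c=[.5625,.1187]; r=.066; a0=201.5
t=np.radians(a0); p=[c[0]+r*np.cos(t),c[1]+r*np.sin(t)]
robot.set_gripper(.040)
robot.move_pose(p+[.22],[180,0,a0]); st()
print(robot.line_to(p+[.149],guard=10)); st()
robot.set_gripper(.018); st()
arc(c,r,a0,276,.149,12,.1); st()
x,y=robot.observe()["tool_pos"][:2]; t=np.radians(277+90)
print(robot.line_to([x+.02*np.cos(t),y+.02*np.sin(t),.149],vel=.04,guard=12)); st()
robot.set_gripper(.045); robot.line_to([*robot.observe()["tool_pos"][:2],.26]); st()
robot.move_pose([.55,-.10,.30],[180,0,-180]); st()
cv2.imwrite("pics/w3.png",robot.grab_frame("wrist"))
E
```

```text
20.27 [0.501  0.0946 0.2203] [-180.     0.  -158.5] [ 0.8 -0.2  1.5] 0.0405
False
20.89 [0.5019 0.0944 0.15  ] [-1.800e+02  1.000e-01 -1.585e+02] [0.3 0.5 0.8] 0.0399
21.23 [0.5014 0.0945 0.1496] [-1.800e+02  1.000e-01 -1.585e+02] [0.1 0.4 0.4] 0.0181
23.57 [0.569  0.0532 0.1489] [180.    0.  -84.4] [ 0.1 -0.2  0.9] 0.0179
True
23.84 [0.5716 0.0536 0.1481] [179.6  -0.  -84.2] [-3.  -0.3  1.7] 0.0186
25.12 [0.5717 0.0537 0.2589] [179.7   0.  -84. ] [-0.3  0.  -0.5] 0.0447
26.38 [ 0.5499 -0.0997  0.2994] [ 180.    -0.  -179.9] [-0.1  0.4 -0.4] 0.0445
```

View pics/w3.png

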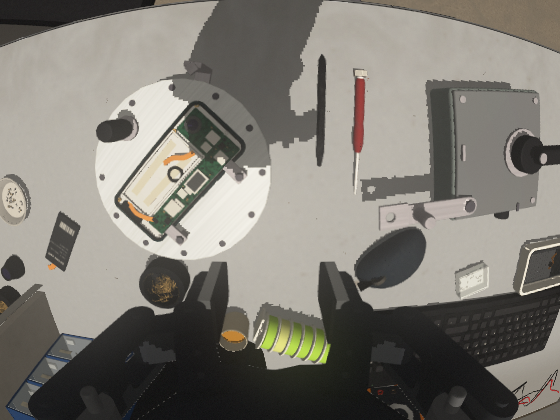

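The hasp is out: pin at (470,206), tip at (380,215). The plate's centre is around (183,168), the knob's top around (105,131) and the pointer around (198,72). Next I'll fit the plate circle and check the hasp angle.

```bash
python3 - <<'E'
from h import *
k=cal("wrist"); im=cv2.imread("pics/w3.png")
P=lambda u,v,z:cast("wrist",u,v,z,k)
ang=lambda v:np.degrees(np.arctan2(v[1],v[0]))
# hasp plate outline direction (z~.066)
print("hasp",ang(P(380,215,.066)-P(470,206,.068)),P(470,206,.068))
m=cv2.inRange(cv2.cvtColor(im,cv2.COLOR_BGR2GRAY),200,255); 
pts=cv2.convexHull(np.argwhere(m[70:265,90:275])[:,::-1].astype(np.int32)+[90,70])[:,0]
w=np.array([P(u,v,.06) for u,v in pts])
from scipy.optimize import least_squares
f=least_squares(lambda q:np.hypot(w[:,0]-q[0],w[:,1]-q[1])-.095,[.525,-.2],loss="soft_l1",f_scale=.002); print("plate",f.x,np.abs(f.fun).mean())
c=f.x
for u,v in [(104,131),(108,130)]: 
    q=P(u,v,.111); print("knob",q,np.hypot(*(q-c)),ang(q-c))
for u,v in [(196,80),(198,72)]:
    q=P(u,v,.064); print("ptr",q,np.hypot(*(q-c)),ang(q-c))
cv2.imwrite("pics/crop.png",cv2.resize(im[50:270,80:290],None,fx=2.7,fy=2.7,interpolation=2))
E
```

```text
hasp -84.17909556475207 [0.56183529 0.1193761 ]
plate [ 0.53147153 -0.19628743] 0.0004110121742101421
knob [ 0.48169264 -0.24600307] 0.07035327541008625 -135.0364264426407
knob [ 0.48115254 -0.24182137] 0.0678626666740382 -137.85787483526514
ptr [ 0.44056367 -0.17172637] 0.09416732608590533 164.8810680261487
ptr [ 0.4329205  -0.16973643] 0.10206498639897077 164.9217407185741
```

View pics/crop.png

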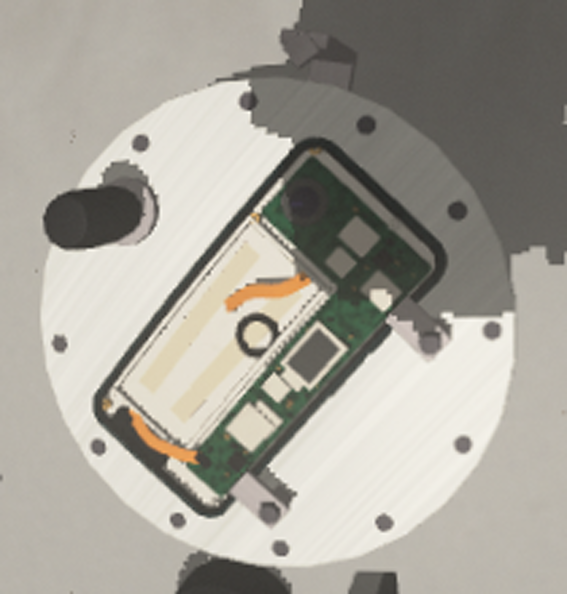

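```bash
python3 - <<'E'
from h import *
robot.move_pose([.54,-.17,.22],[180,0,-180]); st()
im=robot.grab_frame("wrist"); cv2.imwrite("pics/w4.png",im)
u,v=proj("wrist",[.435,-.17,.064]); print(u,v)
u,v=int(u),int(v); y0,x0=max(0,v-70),max(0,u-90)
print(x0,y0); cv2.imwrite("pics/w4c.png",cv2.resize(im[y0:y0+140,x0:x0+180],None,fx=4,fy=4,interpolation=2))
E
```

```text
26.93 [ 0.5397 -0.1698  0.2196] [180.  -0. 180.] [0.2 0.9 0.7] 0.045
272.3608705368185 71.76722951231869
182 1
```

View pics/w4c.png

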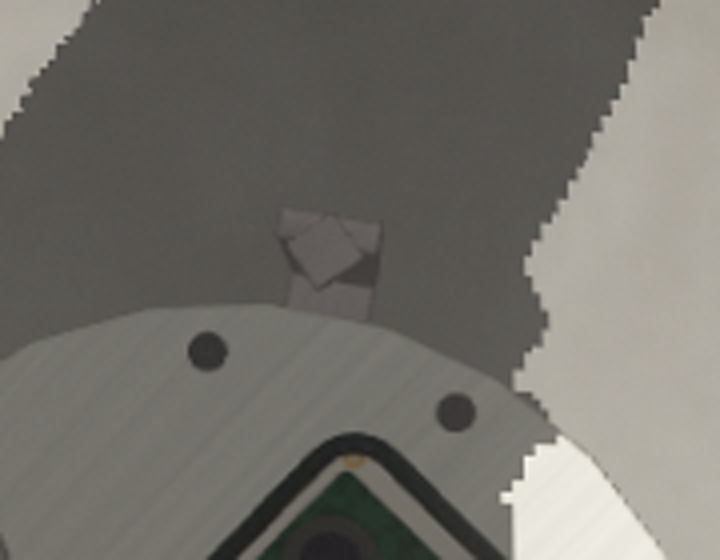

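The pointer's tip, the lower corner of the diamond, is at crop (320,288), which is pixel (262,73). I'll grip the knob and turn it, stopping short at 2π − 0.3 to check.

```bash
python3 - <<'E'
from h import *
k=cal("wrist"); c=np.array([.5315,-.1963])
q=cast("wrist",262,73,.064,k); d=q-c; ap=np.degrees(np.arctan2(d[1],d[0])); print("ptr",q,np.hypot(*d),ap)
kn=cast("wrist",262,73,.064,k)
z=.158; r=.070; a0=-135.
t=np.radians(a0); p=[c[0]+r*np.cos(t),c[1]+r*np.sin(t)]
end=ap-720  # clockwise: ap-360 is first passing
yaw=180
for a in np.arange(0,360,45):
    t=np.radians(a); assert robot.ik([c[0]+r*np.cos(t),c[1]+r*np.sin(t),z],[180,0,yaw]) is not None
robot.set_gripper(.06)
robot.move_pose(p+[.24],[180,0,yaw]); 
print(robot.line_to(p+[z],guard=10)); st()
robot.set_gripper(.015); st()
arc(c,r,a0,a0-40,z,10,.09,turn=False); st()
arc(c,r,a0-40,end,z,14,.12,turn=False); st()
print(a0,end)
E
```

```text
ptr [ 0.43583952 -0.17708301] 0.09757161379220321 168.64118351080901
False
28.46 [ 0.4824 -0.2456  0.1587] [-180.    0. -180.] [ 0.1 -0.7  0.2] 0.0601
28.92 [ 0.4824 -0.2462  0.1591] [-1.799e+02  1.000e-01  1.800e+02] [0.3 0.5 7. ] 0.0183
30.05 [ 0.4618 -0.2021  0.1591] [-180.    0. -180.] [-3.1  1.7  9.7] 0.0188
37.92 [ 0.4629 -0.1821  0.1591] [-1.800e+02  1.000e-01 -1.799e+02] [-0.5  0.8 10.4] 0.0186
-135.0 -551.358816489191
```

```bash
python3 - <<'E'
from h import *
robot.set_gripper(.06); x,y=robot.observe()["tool_pos"][:2]
robot.line_to([x,y,.26]); robot.move_pose([.57,-.10,.30],[180,0,-180]); st()
cv2.imwrite("pics/w5.png",robot.grab_frame("wrist"))
print(proj("wrist",[.463,-.1825,.111]),proj("wrist",[.4358,-.1771,.064]),proj("wrist",[.5315,-.1963,.06]))
E
```

```text
39.85 [ 0.5698 -0.0995  0.2987] [ 1.800e+02 -1.000e-01 -1.799e+02] [ 0.  -0.   0.6] 0.0597
[170.08682423  80.08683377] [190.50489106  55.91962937] [175.10465759 154.74944841]
```

View pics/w5.png

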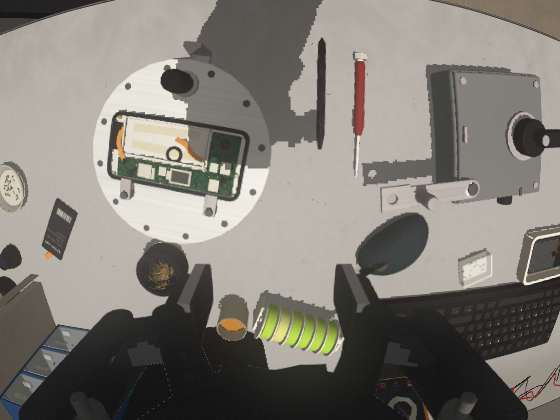

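The knob's top is at about (171,82), in line with the pointer as predicted (170,80). The lever and hasp are still off and out, and the loose things haven't been disturbed.

```bash
python3 -c "
from plant import robot
print(robot.job_done())"
```

```text
the job is handed in; nothing more can be done
None
```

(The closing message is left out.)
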